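# Seat the keyed lid of a desk canister

### The job

Two grey lidded canisters stand on the desk. One wooden lid stands proud because its two keys ride on top of the rim: take it by its bar, turn it the shorter way round until the keys come over the two notches in the rim, and let it down fully home, then let go. Leave the other canister, which is already closed, alone.

Things in the scene. Friction and masses are not known exactly. Their poses are not given: they have to be found in the camera images.
- canister: canister to close, fixed grey pot, 92 mm outside, 72 mm bore, rim 70 mm above the desk. Two opposite rim notches at its +x and -x, 10 mm deep, 50 degrees wide each (12 degrees of play either way for a key). Origin: centre of underside, z up. At the start the lid is turned 43 to 83 degrees counter-clockwise from above off the notches; either key fits either notch.
- lid: loose 0.12 kg wooden lid, 68 mm disc with two keys (16 mm wide, 90 mm across) at its +x and -x, and a grip bar along x, 46 long, 14 thick, 29 mm high. Origin on its axis at the keys' underside, z up: 70 mm above the desk now (keys on the rim), 60 when seated (top level with rim). Disc top z +10 mm, bar top +38, plug below to -10, hanging in the bore with 2 mm play.
- closed_canister: bystander: the other canister, same make and size, fixed 20 cm or more to the left or right of the canister to close; origin at the centre of its underside.
- closed_lid: bystander: the other canister's lid, same make and size, already seated with its keys in the notches; loose. Origin on its axis at the keys' underside, 60 mm above the desk.
There are look-alikes about, which are no part of the job. What is shaped like the lid but purple or red is not meant.

How it is judged:
By the outcome, as a careful person would: the job done as asked, in the order asked, and still so for the second after the job is handed in, with the robot touching nothing.
It also fails if it takes over 32 s, if anything falls off the work surface, if the arm or the gripper's body presses on something with over 40 N, if the wrist force passes 120 N, or if a joint passes its speed limit or range.

### The arm

A 6-joint arm with a two-finger parallel gripper is mounted at the origin on a cart in front of the work surface, level with it; the furniture and walls round the work are solid. World frame = base frame: x ahead of the robot, y to its left, z up, the work surface at z = 0. Lengths are in m, angles in rad, forces in N, time in s.
With the tool pointing down it reaches from about 0.425 to 0.95 m from the base axis. Payload 3.5 kg.
Tool frame: the origin (TCP) lies at the very end of the fingers, on their centre line; the grasp point (between the pads) lies ctrl.tcp_to_grasp behind it (ctrl.tcp_to_grasp is the distance from the TCP to the grasp point, in m); z points along the fingers, y is the line along which they close (so a half turn about z gives the same grasp; the last joint's range is limited). The gripper opens to 85 mm and grips with 20 to 120 N. Pads are 22 mm wide; open, the fingers measure 114 mm over their backs; the gripper's body (76 mm by 85 mm) begins 54 mm behind the grasp point. The pads swing forward as they close: fully open they stand 13 mm farther back than shut.
Start: joints at [1.023, 0.286, 1.577, -0, 1.279, -0.15], TCP at [0.261, 0.622, 0.197] pointing down, gripper open.
Joint ranges: [-2.77, 2.77], [-0.9, 2.22], [0.21, 2.48], [-1.53, 4.67], [0.24, 2.81], [-2.84, 2.84]. Speed limits (rad/s): [2.79, 2.79, 3.14, 3.14, 3.14, 3.14].

### API

Orientations are given as a unit quaternion [x, y, z, w].
In Python, from plant import ctrl gives the robot as it stands.
- The arm moves only by the shell command python3 -m inch 'ROWS' [FORCE]. ROWS is JSON, a list of rows, each an object with "slide": the shift along the tool's x, y, z in cm, a list of three; "turn": the turn about the tool's z in rad; "grip": the finger opening in cm, from 0 to 8.54. A call has 1 to 20 rows; each row is the pose to reach, as a shift and turn from the pose commanded when the call began, along the tool's axes at that moment; what a row does not reach only later rows make up. A row lasts 1/10 s, in which the tool goes at most 50 mm and 8.59 degrees, less where a joint would pass 70% of its speed; a pose out of reach is approached as far as the arm can. A call with a gripper value outside its range is refused whole. The fingers move at their own pace and stop on an object; FORCE is the grip in N (left out, the last holds). Time passes only in rows, so rows that repeat a pose let the fingers close. It gives the time, the measured TCP pose, the force, the opening and the grip force at its end, in the units of the state.
- ctrl.get_state(): the state, without advancing time (a new reading comes with each control period).
- ctrl.read_camera(name): name is "scene" or "top"; returns (picture, depth): 400x640x3 uint8, red, green, blue; 400x640 float32, m along the optical axis (not along the pixel's ray), 0 where there is no reading.
- ctrl.camera_info(name): a dict with "K" (3x3 intrinsics, pixels), "camera_from_world" (4x4, takes a point from world to camera coordinates). Camera axes: x right, y down, z forward; pixel columns grow to the right and rows downward; lengths in m; the calibration is good to about 2 mm. A picture is of the moment at which its call begins. camera_info takes no time and is no camera call.
- ctrl.sign_off(): hands the job in; it is judged then, once.
The state is a dict: "time": time; "qpos": joint angles; "dq": joint speeds; "joint_efforts": joint torques, N m; "eef_pos": TCP position; "tcp_rot": TCP orientation; "contact_force": force on the tool from outside, world axes, zero at the start; "wrist_torque": the same for the moment, N m; "opening": opening from 0.0 (shut) to 1.0 (fully open); "finger_force": force on a finger pad.
Only numpy, scipy, OpenCV 4.12 (cv2) and the standard library are available. Lean on these libraries where they do the work, as an engineer would, in place of code of your own. Each camera call takes 0.05 s, during which the arm holds its last target. There are 200 camera calls.

## Working session

There is one attempt and no reset: what is moved stays moved. The work goes in short steps, Python scripts to look and compute and a shell command to move; the robot and the scene stay as the last step left them, time stands still between calls to the robot, and variables do not carry over. Pictures are saved under pics/ and viewed, at most 10 in all, crops included, and the job is handed in when it is done.

```bash
mkdir -p pics
cat > h.py <<'E'
import numpy as np, cv2
from plant import ctrl
def snap(n,f):
    p,d=ctrl.read_camera(n); cv2.imwrite(f'pics/{f}.png',p[:,:,::-1]); np.save(f'pics/{f}.npy',d); return p,d
def world(n,u,v,d):
    i=ctrl.camera_info(n);K=np.array(i['K']);T=np.linalg.inv(np.array(i['camera_from_world']))
    u,v,d=map(np.asarray,(u,v,d))
    c=np.stack([(u-K[0,2])/K[0,0]*d,(v-K[1,2])/K[1,1]*d,d,np.ones_like(d,dtype=float)])
    return np.tensordot(T,c,1)[:3]
def atz(n,u,v,z):
    a=world(n,u,v,1.);b=world(n,u,v,2.);t=(z-a[2])/(b[2]-a[2]);return a+t*(b-a)
E
python3 - <<'E'
from h import *
snap('top','t1');snap('scene','s1');s=ctrl.get_state();print(s['time'],s['eef_pos'],s['tcp_rot'],s['opening'],ctrl.tcp_to_grasp)
E
```

```text
0.1 [0.2611178  0.62172149 0.19545282] [ 1.97599382e-01  9.80282260e-01 -1.01703437e-03 -3.75197446e-04] 1.0030602191030205 0.0187
```

View pics/t1.png

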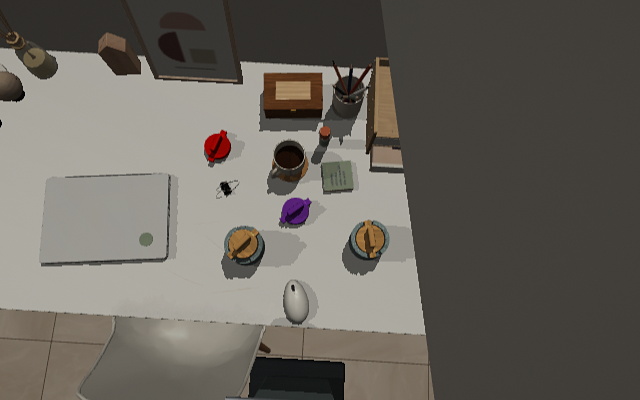

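View pics/s1.png

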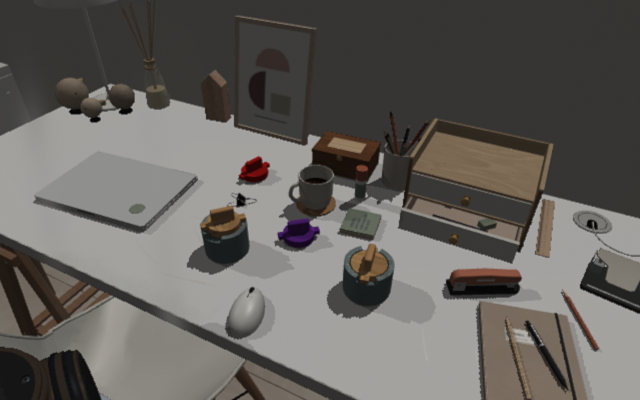

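The top view shows two wood-lidded pots at about (244,245) and (369,240). The purple and red look-alikes are at (295,211) and (218,147). I'll enlarge the pots and measure their heights.

Run:
```python
from h import *
p=cv2.imread('pics/t1.png');s=cv2.imread('pics/s1.png')
f=lambda im,u,v:cv2.resize(im[v-32:v+32,u-32:u+32],(400,400),interpolation=cv2.INTER_CUBIC)
cv2.imwrite('pics/c1.png',np.vstack([np.hstack([f(p,244,245),f(p,369,240)])]))
cv2.imwrite('pics/c2.png',np.hstack([f(s,226,232),f(s,368,272)]))
d=np.load('pics/t1.npy')
V,U=np.mgrid[0:400,0:640];W=world('top',U,V,d)
hsv=cv2.cvtColor(p,cv2.COLOR_BGR2HSV)
for u,v in((244,245),(369,240)):
    m=(abs(U-u)<28)&(abs(V-v)<28)&(d>0)
    for lo,hi in((.03,.2),(.055,.066),(.066,.075),(.075,.085),(.085,.093),(.093,.12)):
        k=m&(W[2]>lo)&(W[2]<hi);
        if k.sum()>3:
            x=W[:,k][:2].T; mn,mx=x.min(0),x.max(0);c=np.cov(x.T);w,e=np.linalg.eigh(c)
            print(u,lo,hi,k.sum(),x.mean(0).round(4),mn.round(3),mx.round(3),np.degrees(np.arctan2(e[1,1],e[0,1])).round(1),np.sqrt(w).round(4), np.median(W[2][k]).round(4))
```

```text
244 0.03 0.2 1201 [0.5006 0.1355] [0.458 0.092] [0.549 0.183] 70.5 [0.0227 0.0238] 0.0771
244 0.055 0.066 148 [0.4949 0.1353] [0.458 0.092] [0.549 0.183] -170.1 [0.019  0.0358] 0.0598
244 0.066 0.075 299 [0.5022 0.1371] [0.462 0.092] [0.546 0.183] 81.5 [0.0216 0.0341] 0.0695
244 0.075 0.085 549 [0.5023 0.1367] [0.466 0.103] [0.54  0.176] 138.0 [0.0179 0.0217] 0.0789
244 0.085 0.093 14 [0.4984 0.1333] [0.484 0.12 ] [0.514 0.147] 137.5 [0.0003 0.0127] 0.0884
244 0.093 0.12 137 [0.5026 0.1372] [0.483 0.119] [0.523 0.155] 138.9 [0.0044 0.013 ] 0.106
369 0.03 0.2 1216 [ 0.5317 -0.1608] [ 0.488 -0.209] [ 0.58  -0.116] 134.7 [0.0228 0.0242] 0.0689
369 0.055 0.066 181 [ 0.5298 -0.1642] [ 0.489 -0.209] [ 0.58  -0.116] -170.0 [0.0241 0.0292] 0.0621
369 0.066 0.075 826 [ 0.5335 -0.1616] [ 0.49  -0.208] [ 0.578 -0.117] 110.7 [0.0223 0.0251] 0.0692
369 0.075 0.085 12 [ 0.5275 -0.1546] [ 0.511 -0.162] [ 0.55  -0.126] -144.4 [0.0051 0.0144] 0.0791
369 0.085 0.093 21 [ 0.5298 -0.1599] [ 0.512 -0.172] [ 0.552 -0.152] -163.7 [0.0053 0.0143] 0.0906
369 0.093 0.12 109 [ 0.5342 -0.1617] [ 0.511 -0.171] [ 0.555 -0.152] -168.8 [0.0039 0.013 ] 0.0972
```

View pics/c1.png

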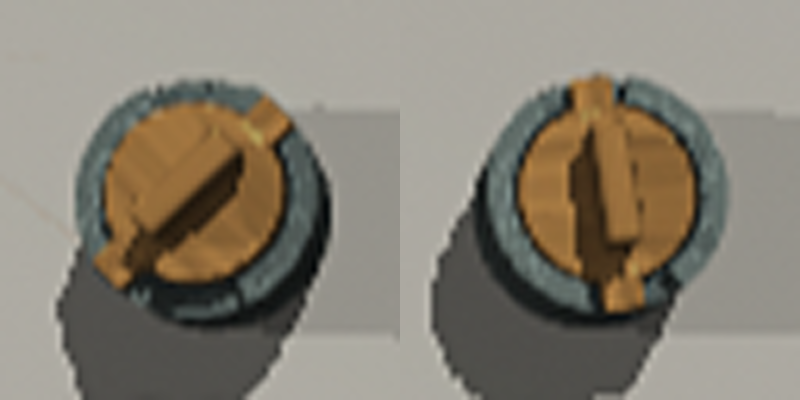

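View pics/c2.png

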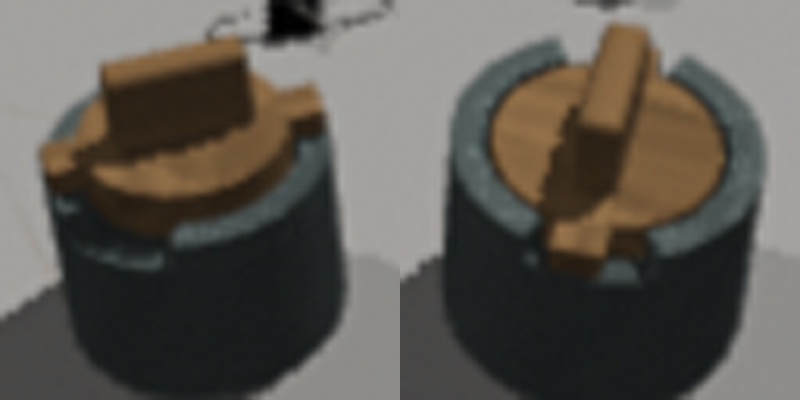

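Run:
```python
from h import *
for n,b in(('top',(244,245)),('scene',(226,232))):
    p=cv2.imread('pics/%s1.png'%n[0]);d=np.load('pics/%s1.npy'%n[0])
    hsv=cv2.cvtColor(p,cv2.COLOR_BGR2HSV)
    V,U=np.mgrid[0:400,0:640];W=world(n,U,V,d);c=np.array([.5025,.137])
    near=(abs(U-b[0])<32)&(abs(V-b[1])<32)&(d>0)
    wood=near&(hsv[...,1]>110)&(hsv[...,0]<25)
    k=wood&(W[2]>.074)&(W[2]<.084); x=W[:,k][:2].T
    r=np.hypot(*(x-c).T); k2=r>37
    # bar top
    kb=near&(W[2]>.103)&(W[2]<.113);xb=W[:,kb][:2].T;w,e=np.linalg.eigh(np.cov(xb.T));print(n,'bar',xb.mean(0),np.degrees(np.arctan2(e[1,1],e[0,1])),np.sqrt(w), np.ptp((xb-xb.mean(0))@e,axis=0))
    # ring, by angle
    dx=W[0]-c[0];dy=W[1]-c[1];R=np.hypot(dx,dy);A=np.degrees(np.arctan2(dy,dx))%360
    for a in range(0,360,10):
        q=near&(R>.0375)&(R<.0445)&(abs(A-a-5)<5)&(W[2]>.03)
        if q.sum():print(a,q.sum(),(np.percentile(W[2][q],[10,50,90])*1000).round(0),'wood',int(wood[q].sum()),end=' | ')
    print()
```

```text
top bar [0.50297177 0.13774008] 138.49915998659523 [0.00404737 0.01310648] [0.01506088 0.04496259]
0 9 [57. 59. 61.] wood 2 | 10 7 [56. 58. 61.] wood 0 | 20 7 [56. 57. 60.] wood 1 | 30 9 [65. 70. 72.] wood 0 | 40 8 [66. 68. 70.] wood 1 | 50 8 [66. 69. 71.] wood 0 | 60 9 [67. 69. 72.] wood 0 | 70 9 [67. 70. 72.] wood 0 | 80 10 [66. 68. 70.] wood 0 | 90 9 [69. 71. 73.] wood 0 | 100 9 [66. 68. 69.] wood 0 | 110 8 [68. 69. 71.] wood 0 | 120 6 [71. 76. 77.] wood 4 | 130 8 [75. 78. 80.] wood 8 | 140 12 [66. 79. 81.] wood 8 | 150 13 [58. 69. 70.] wood 0 | 160 7 [57. 59. 61.] wood 0 | 170 10 [57. 59. 62.] wood 0 | 180 9 [54. 59. 62.] wood 0 | 190 9 [57. 59. 61.] wood 0 | 200 11 [49. 60. 70.] wood 0 | 210 11 [48. 68. 71.] wood 0 | 220 14 [44. 67. 71.] wood 0 | 230 11 [56. 66. 70.] wood 0 | 240 12 [41. 68. 72.] wood 0 | 250 9 [59. 69. 70.] wood 0 | 260 10 [66. 69. 72.] wood 0 | 270 9 [67. 69. 72.] wood 0 | 280 8 [67. 69. 71.] wood 0 | 290 10 [66. 68. 72.] wood 0 | 300 12 [69. 71. 79.] wood 2 | 310 8 [77. 79. 81.] wood 8 | 320 8 [78. 80. 81.] wood 8 | 330 6 [68. 71. 78.] wood 2 | 340 7 [54. 60.
[... 216 characters left out ...]
69.] wood 0 | 100 3 [69. 69. 69.] wood 0 | 120 6 [79. 80. 80.] wood 4 | 130 8 [76. 79. 80.] wood 7 | 140 31 [37. 71. 79.] wood 11 | 150 39 [40. 61. 70.] wood 0 | 160 24 [36. 55. 60.] wood 0 | 170 40 [34. 47. 60.] wood 0 | 180 36 [35. 49. 59.] wood 0 | 190 43 [33. 49. 60.] wood 0 | 200 49 [33. 47. 59.] wood 0 | 210 63 [34. 51. 69.] wood 0 | 220 58 [35. 51. 68.] wood 0 | 230 53 [33. 51. 69.] wood 0 | 240 52 [37. 53. 69.] wood 0 | 250 41 [36. 50. 69.] wood 0 | 260 38 [35. 53. 69.] wood 0 | 270 24 [33. 58. 71.] wood 0 | 280 18 [40. 64. 70.] wood 0 | 290 12 [68. 69. 71.] wood 0 | 300 10 [69. 72. 78.] wood 4 | 310 17 [70. 77. 80.] wood 10 | 320 4 [79. 80. 80.] wood 4 | 330 4 [78. 79. 80.] wood 3 |
```

```bash
cat >> h.py <<'E'
from scipy.spatial.transform import Rotation as Rt
def slide(p):
    s=ctrl.get_state();R=Rt.from_quat(s['tcp_rot']).as_matrix()
    print('slide cm',(R.T@(np.array(p)-s['eef_pos'])*100).round(2),'y ang',np.degrees(np.arctan2(R[1,1],R[0,1])).round(2),'t',s['time'])
E
python3 - <<'E'
from h import *
d=np.load('pics/t1.npy');p=cv2.imread('pics/t1.png')
V,U=np.mgrid[0:400,0:640];W=world('top',U,V,d)
hsv=cv2.cvtColor(p,cv2.COLOR_BGR2HSV)
near=(abs(U-244)<32)&(abs(V-245)<32)&(d>0)
c=np.array([.503,.137]);dx=W[0]-c[0];dy=W[1]-c[1];R=np.hypot(dx,dy);A=np.degrees(np.arctan2(dy,dx))%360
q=near&(R>.037)&(R<.0445)&(W[2]>.053)&(W[2]<.065)
for lo,hi in((-40,50),(140,220)):
    a=(A+180)%360-180 if lo<0 else A
    print(np.sort(a[q&(a>lo)&(a<hi)]).round(0))
# key angles
k=near&(R>.037)&(R<.047)&(W[2]>.075);print('keys',A[k&(A<200)].mean(),A[k&(A>200)].mean())
slide([.503,.137,.083])
E
```

```text
[-14. -13. -13. -11. -11. -10. -10.  -9.  -6.  -4.  -4.  -3.  -2.  -2.
   1.   1.   2.   4.   5.   5.   8.   9.   9.  11.  12.  13.  15.  15.
  15.  17.  18.  19.  21.  23.  24.  26.  26.  29.  30.  31.]
[146. 156. 159. 159. 159. 160. 160. 162. 163. 164. 165. 166. 167. 169.
 169. 170. 172. 172. 173. 175. 175. 177. 179. 179. 179. 182. 182. 183.
 185. 186. 188. 189. 189. 192. 192. 193. 194. 195. 195. 196. 197. 198.
 200. 200. 202. 203. 203. 204. 206. 207.]
keys 134.2550482200914 319.31962157136235
slide cm [-41.08 -35.29  11.31] y ang 67.21 t 0.1
```

The proud lid is the left pot's. It is centred at (0.503, 0.137), with its bar at about 138°. The notches are centred at about 3 to 4° and 183°, so the shorter way is about 45° counter-clockwise. I checked this in both cameras. The task's stated start offset has the opposite sign, so I'm trusting the images. Next I move above the lid.

```bash
R='{"slide":[-41.1,-35.3,3],"turn":0.33,"grip":6}'; python3 -m inch '[{"slide":[-10,-9,0],"turn":0.1,"grip":8},{"slide":[-41.1,-35.3,3],"turn":0.33,"grip":6},{"slide":[-41.1,-35.3,3],"turn":0.33,"grip":6},{"slide":[-41.1,-35.3,3],"turn":0.33,"grip":6},{"slide":[-41.1,-35.3,3],"turn":0.33,"grip":6},{"slide":[-41.1,-35.3,3],"turn":0.33,"grip":6},{"slide":[-41.1,-35.3,3],"turn":0.33,"grip":6},{"slide":[-41.1,-35.3,3],"turn":0.33,"grip":6},{"slide":[-41.1,-35.3,3],"turn":0.33,"grip":6},{"slide":[-41.1,-35.3,3],"turn":0.33,"grip":6},{"slide":[-41.1,-35.3,3],"turn":0.33,"grip":6},{"slide":[-41.1,-35.3,3],"turn":0.33,"grip":6},{"slide":[-41.1,-35.3,3],"turn":0.33,"grip":6},{"slide":[-41.1,-35.3,3],"turn":0.33,"grip":6},{"slide":[-41.1,-35.3,3],"turn":0.33,"grip":6},{"slide":[-41.1,-35.3,3],"turn":0.33,"grip":6}]'; python3 -c "
from h import *
slide([.503,.137,.083]);snap('scene','s2')"
```

```text
time: 1.7
eef_pos: [0.5031, 0.1388, 0.1668]
tcp_rot: [0.355, 0.935, 0.0, 0.0]
contact_force: [0.5, 0.4, -0.6]
opening: 0.703
finger_force: 0.0
slide cm [-0.11 -0.15  8.38] y ang 48.42 t 1.7
```

View pics/s2.png

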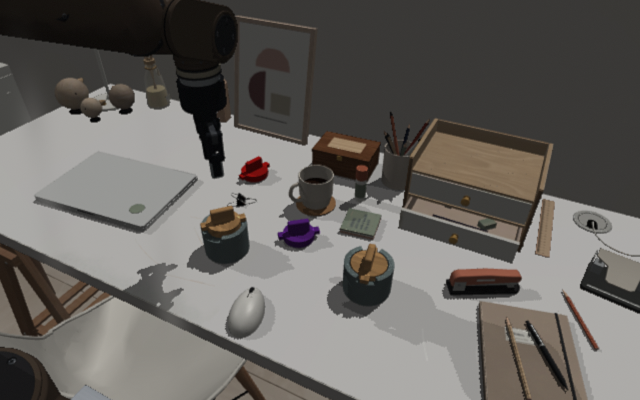

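The gripper stands above the left pot, with its fingertips at about (215,172) and the lid bar at (222,215). The aim agrees, so I descend.

```bash
python3 -m inch '[{"slide":[0,0,3],"turn":0,"grip":5},{"slide":[0,0,5.5],"turn":0,"grip":4.5},{"slide":[0,0,7],"turn":0,"grip":4.5},{"slide":[-0.05,-0.05,8.2],"turn":0,"grip":4.5},{"slide":[-0.05,-0.05,8.2],"turn":0,"grip":4.5},{"slide":[-0.05,-0.05,8.2],"turn":0,"grip":4.5}]' 30; python3 -c "
from h import *
slide([.503,.137,.083]);snap('scene','s3')
p=cv2.imread('pics/s3.png');cv2.imwrite('pics/s3c.png',cv2.resize(p[150:270,160:300],None,fx=5,fy=5,interpolation=2))"
```

```text
time: 2.35
eef_pos: [0.5042, 0.137, 0.0854]
tcp_rot: [0.356, 0.935, 0.0, 0.0]
contact_force: [0.2, -0.1, 0.8]
opening: 0.529
finger_force: 0.0
slide cm [ 0.09 -0.08  0.24] y ang 48.31 t 2.35
```

View pics/s3c.png

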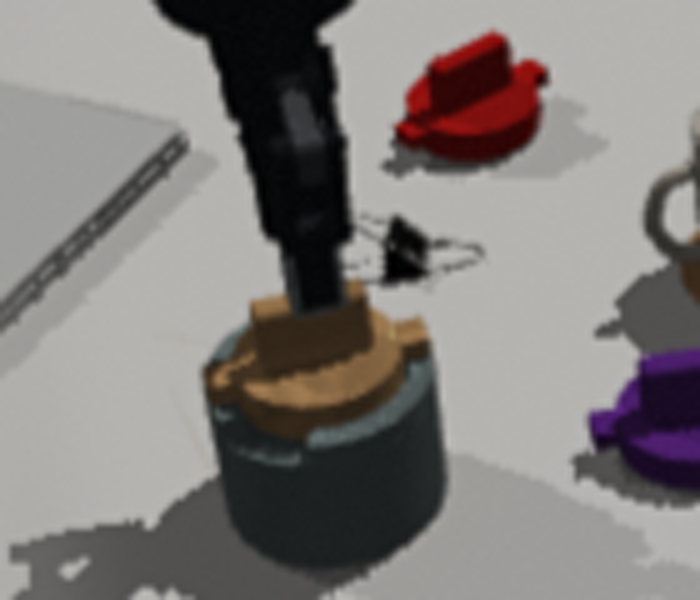

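The crop shows the near finger in front of the bar at about (315,295), centred along its length. I go down a little more and close.

```bash
python3 -m inch '[{"slide":[0.05,-0.08,0.15],"turn":0,"grip":4},{"slide":[0.05,-0.08,0.15],"turn":0,"grip":2},{"slide":[0.05,-0.08,0.15],"turn":0,"grip":0.5},{"slide":[0.05,-0.08,0.15],"turn":0,"grip":0.5},{"slide":[0.05,-0.08,0.15],"turn":0,"grip":0.5},{"slide":[0.05,-0.08,0.15],"turn":0,"grip":0.5},{"slide":[0.05,-0.08,0.15],"turn":0,"grip":0.5},{"slide":[0.05,-0.08,0.15],"turn":0,"grip":0.5},{"slide":[0.05,-0.08,0.15],"turn":0,"grip":0.5},{"slide":[0.05,-0.08,0.15],"turn":0,"grip":0.5}]' 35
```

```text
time: 3.4
eef_pos: [0.5028, 0.1367, 0.0832]
tcp_rot: [0.356, 0.935, -0.0, -0.0]
contact_force: [0.1, 0.9, 0.2]
opening: 0.057
finger_force: 0.0
```

The opening is 5 mm, less than the 14 mm bar, so the grasp failed. I look again.

```bash
python3 -c "
from h import *
snap('scene','s4');snap('top','t4')
p=cv2.imread('pics/s4.png');q=cv2.imread('pics/t4.png')
f=lambda p,u,v:cv2.resize(p[v-40:v+40,u-40:u+40],(400,400),interpolation=2)
cv2.imwrite('pics/c4.png',np.hstack([f(p,222,215),f(q,244,245)]))"
```

```text
(no output)
```

View pics/c4.png

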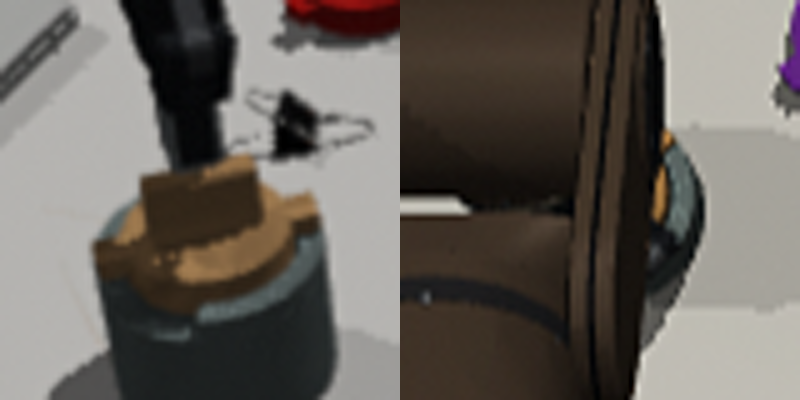

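Run:
```python
from h import *
for f in('s3','s4'):
    p=cv2.imread(f'pics/{f}.png');d=np.load(f'pics/{f}.npy')
    print(f)
    for v in range(190,216,2):
        print(v,[(u,*(world('scene',u,v,d[v,u])*1000).round(0).astype(int),p[v,u].max()) for u in range(212,234,4)])
s=ctrl.get_state();print(s['qpos'],s['contact_force'],s['joint_efforts'])
```

```text
s3
190 [(212, np.int64(510), np.int64(158), np.int64(144), np.uint8(13)), (216, np.int64(457), np.int64(101), np.int64(197), np.uint8(9)), (220, np.int64(460), np.int64(95), np.int64(197), np.uint8(9)), (224, np.int64(465), np.int64(90), np.int64(196), np.uint8(8)), (228, np.int64(469), np.int64(85), np.int64(195), np.uint8(12)), (232, np.int64(686), np.int64(254), np.int64(-1), np.uint8(182))]
192 [(212, np.int64(510), np.int64(160), np.int64(138), np.uint8(25)), (216, np.int64(456), np.int64(101), np.int64(194), np.uint8(10)), (220, np.int64(459), np.int64(94), np.int64(194), np.uint8(11)), (224, np.int64(467), np.int64(92), np.int64(189), np.uint8(14)), (228, np.int64(471), np.int64(87), np.int64(189), np.uint8(9)), (232, np.int64(679), np.int64(249), np.int64(-1), np.uint8(163))]
194 [(212, np.int64(510), np.int64(160), np.int64(133), np.uint8(45)), (216, np.int64(458), np.int64(103), np.int64(187), np.uint8(8)), (220, np.int64(469), np.int64(104), np.int64(179), np.uint8(26)), (224, np.int64(472), np.int64(98), np.int64(180), np.uint8(13)), (228, np.int64(471), np.int64(88), np.
[... 8810 characters left out ...]
(232, np.int64(513), np.int64(119), np.int64(101), np.uint8(51))]
214 [(212, np.int64(485), np.int64(146), np.int64(106), np.uint8(49)), (216, np.int64(492), np.int64(142), np.int64(103), np.uint8(49)), (220, np.int64(495), np.int64(134), np.int64(104), np.uint8(51)), (224, np.int64(502), np.int64(131), np.int64(100), np.uint8(49)), (228, np.int64(508), np.int64(126), np.int64(98), np.uint8(50)), (232, np.int64(513), np.int64(120), np.int64(97), np.uint8(50))]
[ 7.05517209e-02  7.37232103e-02  2.04323824e+00 -1.65066279e-05
  1.02465715e+00 -7.72482836e-01] [ 0.35730142 -0.10030819 -0.16488282] [-1.12523590e-03 -2.87960708e+01 -2.58457357e+01 -2.62911708e-04
  5.67627558e-04  1.68478078e-05]
```

Depth shows the shut fingertips at z≈0.117, right above the bar (top 0.108), although the state says 0.083. So the real tips stand about 34 mm higher than reported, while xy agrees. I open, go down 3 cm and check again.

```bash
python3 -m inch '[{"slide":[0,0,-0.5],"turn":0,"grip":4.5},{"slide":[0,0,-0.5],"turn":0,"grip":4.5},{"slide":[0,0,-0.5],"turn":0,"grip":4.5},{"slide":[0,0,-0.5],"turn":0,"grip":4.5},{"slide":[0,0,0.5],"turn":0,"grip":4.5},{"slide":[0,0,1.5],"turn":0,"grip":4.5},{"slide":[0,0,2.3],"turn":0,"grip":4.5},{"slide":[0,0,3.0],"turn":0,"grip":4.5},{"slide":[0,0,3.0],"turn":0,"grip":4.5},{"slide":[0,0,3.0],"turn":0,"grip":4.5}]' 35; python3 -c "
from h import *
p,d=snap('scene','s5');p=p[:,:,::-1]
cv2.imwrite('pics/s5c.png',cv2.resize(p[170:270,160:280],None,fx=5,fy=5,interpolation=2))
for v in range(208,236,3): print(v,[(u,*(world('scene',u,v,d[v,u])*1000).round(0).astype(int).tolist(),int(p[v,u].max())) for u in (216,220,224,228)])"
```

```text
time: 4.5
eef_pos: [0.5026, 0.1367, 0.0529]
tcp_rot: [0.356, 0.935, -0.0, -0.0]
contact_force: [-0.2, -0.1, 0.3]
opening: 0.526
finger_force: 0.0
208 [(216, 477, 126, 134, 10), (220, 456, 97, 160, 9), (224, 474, 104, 145, 21), (228, 475, 96, 146, 8)]
211 [(216, 471, 122, 133, 82), (220, 456, 99, 152, 7), (224, 467, 99, 144, 10), (228, 472, 94, 142, 9)]
214 [(216, 492, 142, 104, 50), (220, 459, 102, 142, 7), (224, 463, 97, 140, 10), (228, 484, 105, 123, 25)]
217 [(216, 491, 142, 97, 52), (220, 479, 122, 113, 39), (224, 478, 110, 118, 8), (228, 482, 105, 117, 24)]
220 [(216, 490, 143, 89, 53), (220, 475, 119, 109, 42), (224, 476, 111, 112, 8), (228, 485, 108, 107, 15)]
223 [(216, 490, 144, 81, 53), (220, 475, 121, 101, 44), (224, 477, 112, 103, 8), (228, 481, 106, 102, 12)]
226 [(216, 483, 139, 81, 143), (220, 475, 121, 94, 109), (224, 481, 117, 90, 74), (228, 494, 119, 80, 121)]
229 [(216, 477, 134, 80, 144), (220, 481, 128, 79, 142), (224, 484, 121, 79, 76), (228, 488, 114, 78, 123)]
232 [(216, 472, 132, 76, 47), (220, 473, 122, 79, 55), (224, 480, 119, 75, 52), (228, 484, 112, 75, 48)]
235 [(216, 472, 133, 68, 55), (220, 475, 125, 69, 52), (224, 480, 119, 68, 49), (228, 482, 111, 69, 80)]
```

View pics/s5c.png

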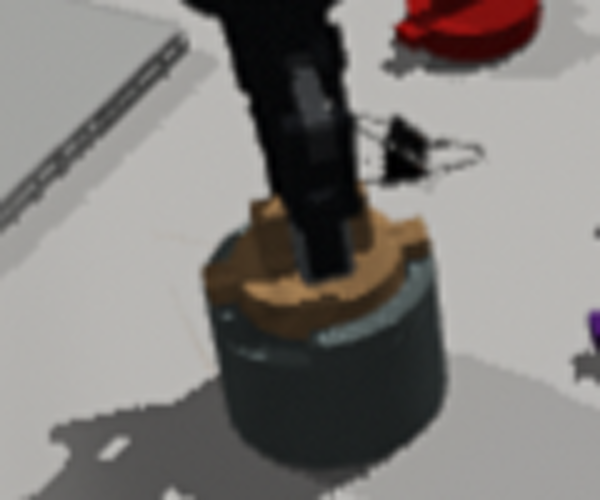

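The near finger now hangs in front of the bar, its tip at about (325,280) and z≈0.092, above the disc at 0.080. I close here.

```bash
python3 -m inch '[{"slide":[0,0,0.1],"turn":0,"grip":3},{"slide":[0,0,0.1],"turn":0,"grip":0.5},{"slide":[0,0,0.1],"turn":0,"grip":0.5},{"slide":[0,0,0.1],"turn":0,"grip":0.5},{"slide":[0,0,0.1],"turn":0,"grip":0.5},{"slide":[0,0,0.1],"turn":0,"grip":0.5},{"slide":[0,0,0.1],"turn":0,"grip":0.5},{"slide":[0,0,0.1],"turn":0,"grip":0.5}]' 40
```

```text
time: 5.35
eef_pos: [0.5036, 0.1372, 0.0528]
tcp_rot: [0.356, 0.934, 0.001, 0.001]
contact_force: [2.6, 4.8, 1.4]
opening: 0.151
finger_force: 41.6
```

Gripped at 13 mm and 42 N. I lift 3 mm and turn 45° counter-clockwise.

```bash
python3 -m inch '[{"slide":[0,0,-0.3],"turn":0,"grip":0.5},{"slide":[0,0,-0.3],"turn":-0.1,"grip":0.5},{"slide":[0,0,-0.3],"turn":-0.2,"grip":0.5},{"slide":[0,0,-0.3],"turn":-0.3,"grip":0.5},{"slide":[0,0,-0.3],"turn":-0.4,"grip":0.5},{"slide":[0,0,-0.3],"turn":-0.5,"grip":0.5},{"slide":[0,0,-0.3],"turn":-0.6,"grip":0.5},{"slide":[0,0,-0.3],"turn":-0.7,"grip":0.5},{"slide":[0,0,-0.3],"turn":-0.79,"grip":0.5},{"slide":[0,0,-0.3],"turn":-0.79,"grip":0.5},{"slide":[0,0,-0.3],"turn":-0.79,"grip":0.5}]'; python3 -c "
from h import *
p,d=snap('scene','s6');p=p[:,:,::-1]
slide([.503,.137,.05])
cv2.imwrite('pics/s6c.png',cv2.resize(p[170:270,160:280],None,fx=5,fy=5,interpolation=2))"
```

```text
time: 6.45
eef_pos: [0.5027, 0.1373, 0.0549]
tcp_rot: [-0.031, 1.0, 0.001, 0.0]
contact_force: [3.2, 4.2, -1.3]
opening: 0.149
finger_force: 41.5
slide cm [-0.03 -0.04  0.49] y ang 93.53 t 6.5
```

View pics/s6c.png

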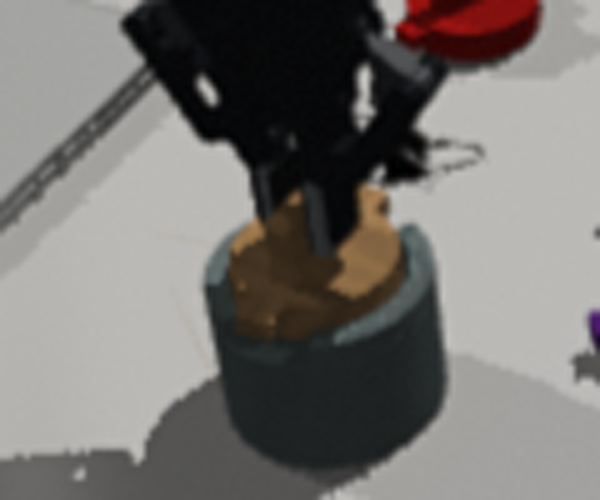

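Run:
```python
from h import *
p=cv2.imread('pics/s6.png');d=np.load('pics/s6.npy')
V,U=np.mgrid[0:400,0:640];W=world('scene',U,V,d)
dx=W[0]-.503;dy=W[1]-.137;R=np.hypot(dx,dy);A=np.degrees(np.arctan2(dy,dx))%360
near=(abs(U-226)<35)&(abs(V-232)<38)&(d>0)
k=near&(R>.0385)&(R<.047)&(W[2]>.0745);print('key/high',np.sort(A[k]).round(0))
x=W[:2,k&(A>150)&(A<220)].mean(1);print(np.degrees(np.arctan2(x[1]-.137,x[0]-.503))%360)
# rim (z~70) near side and notch floor (z~60)
for n,f in(('scene','s1'),('scene','s6'),('top','t1')):
    D=np.load(f'pics/{f}.npy');w=world(n,U,V,D);r=np.hypot(w[0]-.503,w[1]-.137);a=np.degrees(np.arctan2(w[1]-.137,w[0]-.503))%360
    m=(D>0)&(r>.0375)&(r<.0455)&(a>140)&(a<225)
    print(f,'rim',np.sort(a[m&(abs(w[2]-.070)<.003)]).round(0),'\n floor',np.sort(a[m&(abs(w[2]-.06)<.003)]).round(0))
```

```text
key/high [  2.   3.   4.   5.   8.   9. 111. 112. 113. 173. 174. 174. 175. 176.
 177. 177. 177. 178. 178. 179. 179. 180. 180. 181. 182. 183. 183. 183.
 184. 185. 186. 186. 187. 188. 188. 189. 189. 189. 189. 191. 191. 192.
 192. 192. 193. 193. 193. 194. 194. 195. 195. 195. 252. 253. 253. 254.
 254. 254. 254. 254. 254. 255. 255. 255. 255. 255. 256. 256. 256. 256.
 256. 256. 256. 256. 257. 257. 257. 257. 257. 257. 257. 257. 257. 258.
 258. 258. 258. 258. 259. 259. 259. 259. 259. 260. 261. 261. 283. 286.
 287. 351. 353. 354. 355. 355. 356. 357. 358. 359.]
185.06130098603833
s1 rim [142. 144. 145. 147. 149. 149. 149. 150. 151. 151. 152. 152. 153. 154.
 155. 157. 157. 159. 160. 212. 212. 212. 212. 214. 215. 215. 217. 217.
 217. 219. 220. 220. 222. 222. 223. 223. 224.] 
 floor [140. 147. 153. 154. 154. 154. 156. 156. 157. 158. 158. 161. 162. 163.
 165. 165. 165. 166. 166. 170. 170. 170. 171. 172. 173. 174. 174. 174.
 175. 175. 177. 178. 178. 180. 183. 183. 183. 185. 186. 186. 187. 188.
 190. 192. 192. 193. 194. 195. 196. 197. 197. 199. 199. 202. 202. 202.
 203. 205. 205. 205. 207. 207. 208.
[... 335 characters left out ...]
9. 159. 161.
 162. 163. 164. 164. 165. 165. 168. 168. 168. 169. 172. 172. 173. 173.
 174. 177. 177. 178. 179. 180. 180. 183. 183. 183. 184. 184. 185. 186.
 186. 186. 188. 189. 190. 191. 191. 193. 194. 194. 195. 196. 196. 197.
 198. 199. 200. 200. 200. 201. 203. 204. 204. 205. 205. 207. 208. 208.
 210. 211. 213. 213. 215. 216. 218. 218. 218. 220. 221. 223. 223. 224.]
t1 rim [149. 151. 152. 153. 154. 156. 156. 158. 159. 209. 211. 212. 214. 215.
 216. 218. 220. 220. 222. 222. 223. 224. 225.] 
 floor [159. 160. 162. 163. 164. 165. 167. 167. 169. 169. 171. 172. 175. 175.
 179. 179. 182. 183. 185. 186. 189. 189. 192. 192. 193. 195. 196. 198.
 198. 200. 200. 202. 203. 203. 204. 206. 207. 207. 225.]
```

The notch spans 159 to 210°, centred at about 184°, and the key is at about 184 to 185°. They are aligned, so I lower.

```bash
python3 -m inch '[{"slide":[0,0,0.3],"turn":0,"grip":0.5},{"slide":[0,0,0.5],"turn":0,"grip":0.5},{"slide":[0,0,0.7],"turn":0,"grip":0.5},{"slide":[0,0,0.9],"turn":0,"grip":0.5},{"slide":[0,0,1.1],"turn":0,"grip":0.5},{"slide":[0,0,1.25],"turn":0,"grip":0.5},{"slide":[0,0,1.25],"turn":0,"grip":0.5},{"slide":[0,0,1.25],"turn":0,"grip":0.5}]'
python3 - <<'E'
from h import *
p,d=snap('scene','s7')
V,U=np.mgrid[0:400,0:640];W=world('scene',U,V,d)
hs=cv2.cvtColor(p,cv2.COLOR_RGB2HSV)
R=np.hypot(W[0]-.503,W[1]-.137)
k=(d>0)&(R<.033)&(W[2]<.085)&(W[2]>.05);print('disc z',np.percentile(W[2][k],[10,25,50,75,90]).round(4))
A=np.degrees(np.arctan2(W[1]-.137,W[0]-.503))%360
k=(R>.038)&(R<.046)&(A>176)&(A<192)&(W[2]>.055);print('key top',np.percentile(W[2][k],[50,90]).round(4))
E
```

```text
time: 7.3
eef_pos: [0.5041, 0.1371, 0.0433]
tcp_rot: [-0.031, 1.0, 0.001, 0.002]
contact_force: [4.0, 4.5, 0.9]
opening: 0.156
finger_force: 41.7
disc z [0.0686 0.0695 0.0704 0.0713 0.0772]
key top [0.0686 0.2381]
```

The disc and key tops are at z≈0.070, so it is seated. I release and withdraw.

```bash
python3 -m inch '[{"slide":[0,0,0.05],"turn":0,"grip":0.5},{"slide":[0,0,0.05],"turn":0,"grip":4},{"slide":[0,0,0.05],"turn":0,"grip":4},{"slide":[0,0,0.05],"turn":0,"grip":4},{"slide":[0,0,0.05],"turn":0,"grip":4},{"slide":[0,0,0.05],"turn":0,"grip":4},{"slide":[0,0,-1],"turn":0,"grip":4},{"slide":[0,0,-3],"turn":0,"grip":4},{"slide":[0,0,-6],"turn":0,"grip":4},{"slide":[0,0,-10],"turn":0,"grip":4},{"slide":[0,0,-14],"turn":0,"grip":4},{"slide":[0,0,-14],"turn":0,"grip":4},{"slide":[0,0,-14],"turn":0,"grip":4}]'
python3 - <<'E'
from h import *
p,d=snap('scene','s8')
V,U=np.mgrid[0:400,0:640];W=world('scene',U,V,d)
R=np.hypot(W[0]-.503,W[1]-.137)
k=(R<.033)&(W[2]<.085)&(W[2]>.05);print('disc',np.percentile(W[2][k],[10,50,90]).round(4))
k=(R<.033)&(W[2]<.12)&(W[2]>.0925);print('bar',np.percentile(W[2][k],[10,50,90]).round(4))
p=p[:,:,::-1];cv2.imwrite('pics/s8c.png',cv2.resize(p[140:310,150:410],None,fx=3,fy=3,interpolation=2))
E
```

```text
time: 8.65
eef_pos: [0.5036, 0.1367, 0.1849]
tcp_rot: [-0.031, 1.0, 0.0, 0.002]
contact_force: [-0.2, 0.2, -0.8]
opening: 0.466
finger_force: 0.0
disc [0.0679 0.0699 0.0782]
bar [0.0938 0.0967 0.0984]
```

View pics/s8c.png

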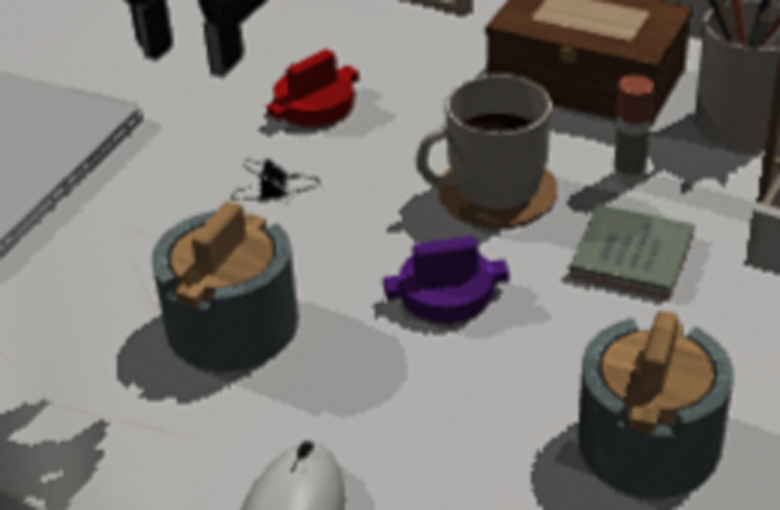

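The left lid at (222,250) sits flush like the right one, with its keys in the notches. The gripper is clear and the other pot is untouched.

```bash
python3 -c "
from plant import ctrl
print(ctrl.sign_off())"
```

```text
the job is handed in; nothing more can be done
None
```

The left canister's lid is fully seated: I turned it about 45° counter-clockwise, the shorter way by the images though the brief's stated offset implied clockwise, after one missed first grasp (fingertips really about 34 mm higher than reported), and handed in at about 8.7 s with the other canister untouched.

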